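Hook the bayonet plug out of a loudspeaker's deep port

ROBOT

A 6-joint arm with a two-finger parallel gripper is mounted at the origin on the work surface. World frame = base frame: x ahead of the robot, y to its left, z up, the work surface at z = 0. Lengths are in m, angles in rad, forces in N, time in s.
With the tool pointing down it reaches from about 0.35 to 0.775 m from the base axis. Payload 7.3 kg.
Tool frame: the origin (TCP) lies at the very end of the fingers, on their centre line; the grasp point (between the pads) lies grip_point_offset behind it (grip_point_offset is the distance from the TCP to the grasp point, in m); z points along the fingers, y is the direction in which the jaws open and shut (so a half turn about z gives the same grasp; the last joint's range is limited). The gripper opens to 92 mm and grips with 3 to 60 N. Pads are 19 mm wide; open, the fingers measure 130 mm over their backs; the gripper's body (75 mm by 190 mm) begins 47 mm behind the grasp point.
Start: joints at [1.184, 0.342, 1.524, -0, 1.275, -0.146], TCP at [0.125, 0.51, 0.194] pointing down, gripper open.
Joint ranges: [-2.53, 2.53], [-0.77, 2.02], [0.04, 2.7], [-1, 4.14], [0.28, 2.66], [-3.11, 3.11]. Speed limits (rad/s): [2.57, 2.57, 3.14, 3.14, 3.14, 3.14].

INTERFACE

Orientations are given as [roll, pitch, yaw] about the fixed x, y, z axes, in that order (R = Rz(yaw) Ry(pitch) Rx(roll)).
In Python, from cell import * gives the robot as it stands.
- The arm moves only by the shell command python3 -m inch 'ROWS' [OPENING] [FORCE]. ROWS is JSON, a list that holds one entry, the list of rows, each a list of 4 numbers: the shift along the tool's x, y, z in mm, then the turn about the tool's z in rad. In form: [[[x, y, z, roll], ...]]. A call has 1 to 10 rows; each row shifts and turns the commanded pose from where the row before left it, along the tool's axes as they then stand; what a row does not reach is not made up. A row lasts 1/8 s, in which the tool goes at most 62.5 mm and 10.7 degrees, less where a joint would pass 70% of its speed; a pose out of reach is approached as far as the arm can. A call with a gripper value outside its range is refused whole. OPENING is the closure, from -1 (fully open) to 1 (shut), set as the call begins (- or left out, the last holds). The fingers move at their own pace and stop on an object; FORCE is the grip in N (left out, the last holds). Time passes only in rows, so rows that do not move let the fingers close. It gives the time, the measured TCP pose, the force and the opening at its end, in the units of the state.
- observe(): the state, without advancing time (a new reading comes with each control period).
- read_camera(name): name is "side" or "top" or "wrist"; returns a dict with "img" (480x640x3 uint8, blue, green, red), "fx", "fy", "cx", "cy" (pixels), "eye" and "rotation" of the camera in the world; the wrist camera has in their place "T_tool_cam" (4x4, takes a point from camera to tool coordinates, whose origin is the TCP and whose axes are the flange's). Camera axes: x right, y down, z forward; pixel columns grow to the right and rows downward; lengths in m; the calibration is good to about 2 mm. A picture is of the moment at which its call begins: read the wrist's pose just before it. There is no depth.
- hand_in(): hands the job in, once; it reports no verdict.
Trained networks look in the newest picture that a camera, given by its name, has taken for a name from the list of things; names that differ only in an ending like _2 or _b are one class to them, and where a whole thing is asked for, a point or a joint stands for the part that bears it (a point fixed in the world has none). Each returns a list of dicts, best first, with "conf" (0 to 1); they miss things now and then, are a little off and sometimes report something else, mostly with a low value. They report only what shows in the picture. A call takes as long as a camera call. They do not tell look-alikes from the thing itself.
- boxes_of(camera, label): "at" ([row, column] in pixels, amid what is visible of it).
- place_of(camera, label): "at" ([row, column] in pixels: a listed point, or the origin of a listed thing).
The state is a dict: "time": time; "qpos": joint angles; "qvel": joint speeds; "joint_efforts": joint torques, N m; "tool_pos": TCP position; "tool_rot": TCP orientation; "contact_force": force on the tool from outside, world axes, zero at the start; "torque": the same for the moment, N m; "opening": finger opening in m.
Only numpy, scipy, OpenCV 4.12 (cv2) and the standard library are available. Lean on these libraries where they do the work, as an engineer would, in place of code of your own. Each camera call takes 0.05 s, during which the arm holds its last target. There are 200 camera calls.

TASK

The bass plug is locked at the bottom of the loudspeaker's deep port. Take the long hook picker from its stand and, working only with it (never touch the plug with the gripper or arm), hook the plug's bar, turn the plug anticlockwise until you feel its stop, and draw it straight out, without ever forcing it (40 N between hook and plug is too much). Set the plug down gently, upright in the tray, unhook it, and hang the picker back in its stand; leave the remote, the diffuser and the glass where they are.

Things in the scene. Friction and masses are not known exactly. Their poses are not given: they have to be found in the camera images.
- port_mouth (a point): Centre of the mouth of the round port in the fixed grey loudspeaker, a block 220 x 130 x 135 mm high lying on its back, face up. The port is a vertical bore 70 mm across, 115 mm deep, mouth 135 mm above the table, 60 mm from the block's middle towards its -x end (x along the 220 mm length, z up). A black driver fills the rest of the top, 4 mm proud.
- port_floor (a point): Centre of the port's flat floor, 115 mm below its mouth, same axes. Two fixed arc-shaped catches on the bore's wall (inner radius 29 mm, from 8 to 14 mm above the floor) hold the plug down by its lugs. Two opposite gaps in them let the lugs pass; the angle of the gaps differs each time and is not measured.
- plug_bar (a point): Middle of the grab bar of the loose black port plug (about 120 g); x along the bar, z up. The steel bar is 6 mm thick, its axis 36 mm above the plug's underside, 19 mm free between disc and bar, on a post at each end (8 mm wide, 36 mm free between them). A half turn looks the same.
- plug: The plug; origin at the centre of its underside, axes as plug_bar. A disc 52 mm across, 14 mm thick, with two opposite lugs low on its rim (10 mm wide, 5 mm thick, to radius 33.5 mm, in line with the bar). It starts on the port's floor, locked, with 3 mm of lift. Anticlockwise from above it meets a hard stop after 20 to 82 degrees; only within about 6 degrees of the stop does it lift out.
- picker_grip (a point): Grip centre of the loose hook picker (about 150 g), in its wooden handle, which is 26 mm (along x) x 18 mm (along y) x 46 mm high; z up along the shank. Grip it across y. A round collar (60 mm across, 5 mm thick) has its top 25 mm and its underside 30 mm below this point. At first the picker hangs in its stand by the collar.
- picker_hook (a point): Hook seat, 136 mm straight below the grip centre, same axes: middle of the upper face of a level steel plate 4 mm thick, 17 mm along x, 28 mm along y. At its +x edge a lip 4 mm thick stands 7 mm above the seat, at its -x edge a back wall 4 mm thick rises 38 mm; 9 mm lie between, for a bar lying along y.
- picker: The picker; origin at the hook plate's underside, 140 mm below the grip centre. The hook's back wall is cranked (shelf 35 to 40 mm above the seat) to a shank 8 mm thick on the axis. The hook goes under a bar sideways, towards its +x, with the lip below the bar; lifted a little, it holds the bar and can turn it, with some 7 degrees of play either way.
- stand_top (a point): Centre of the square 44 mm hole in the top of the fixed wooden picker stand (90 x 90 mm, top 125 mm above the table; this point lies on the top face; z up, x and y along the hole's sides). The picker hangs with its shank through the hole, collar flat on the top, grip centre 30 mm above this point.
- tray_floor (a point): Centre of the inner floor of the fixed white tray, 180 x 180 mm outside, walls 6 mm thick and 28 mm high, floor 6 mm above the table; x and y along its sides; two small brass handles rise 15 mm above the walls at +y and -y.
- tray: The same tray; origin at the centre of its underside.
- remote: Black remote control lying flat, 42 x 150 x 16 mm; origin at the centre of its underside. To be left alone.
- diffuser: Amber glass reed diffuser, 60 x 60 x 88 mm, with reeds to 190 mm; origin at the centre of its underside. To be left alone.
- tumbler: Glass tumbler, 76 mm across, 90 mm high; origin at the centre of its underside. To be left alone.
Not all that is in view belongs to the job. Leave any pink look-alike of the picker alone.

How it is judged:
By the outcome, as a careful person would: the job done as asked, in the order asked, and still so for the second after the job is handed in, with the robot touching nothing.
It also fails if it takes over 72 s, if anything falls off the work surface, if the arm or the gripper's body presses on something with over 40 N, if the wrist force passes 120 N, or if a joint passes its speed limit or range.

## Working session

There is one attempt and no reset: what is moved stays moved. The work goes in short steps, Python scripts to look and compute and a shell command to move; the robot and the scene stay as the last step left them, time stands still between calls to the robot, and variables do not carry over. Pictures are saved under pics/ and viewed, about 8 in all and at most 12, crops included, and the job is handed in when it is done.

```bash
ls; mkdir -p pics; cat > h.py <<'E'
from cell import *
import numpy as np, cv2
def ray(c,px):
    d=np.array([(px[1]-c["cx"])/c["fx"],(px[0]-c["cy"])/c["fy"],1.0])
    return np.array(c["eye"]),np.array(c["rotation"])@d
def onz(c,px,z):
    e,d=ray(c,px); return e+d*(z-e[2])/d[2]
def proj(c,p):
    q=np.array(c["rotation"]).T@(np.array(p)-np.array(c["eye"])); return [c["cy"]+c["fy"]*q[1]/q[2],c["cx"]+c["fx"]*q[0]/q[2]]
def wristcam():
    from scipy.spatial.transform import Rotation as R
    s=observe(); c=dict(read_camera("wrist"))
    T=np.eye(4);T[:3,:3]=R.from_euler('xyz',s["tool_rot"]).as_matrix();T[:3,3]=s["tool_pos"]
    W=T@np.array(c["T_tool_cam"]); c["eye"]=W[:3,3]; c["rotation"]=W[:3,:3]; return c
E
cat > a.py <<'E'
from h import *
H=dict(port_mouth=.135,port_floor=.02,plug_bar=.056,plug=.02,picker_grip=.155,picker_hook=.019,picker=.015,stand_top=.125,tray_floor=.006,tray=0,remote=0,diffuser=0,tumbler=0)
ims=[]
for n in ["top","side"]:
    c=read_camera(n); ims.append(c["img"]); print(n,np.round(c["eye"],3),c["fx"])
    cv2.imwrite(f"pics/{n}0.png",c["img"])
    for k,z in H.items():
        for d in place_of(n,k)[:3]:
            if d["conf"]>.2: print(k,round(d["conf"],2),np.round(d["at"]),np.round(onz(c,d["at"],z),3))
cv2.imwrite("pics/both.png",cv2.resize(np.hstack(ims),(800,300)))
print(observe())
import cell; print(grip_point_offset if 'grip_point_offset' in dir(cell) else [x for x in dir(cell) if x[0]!='_'])
E
python3 a.py
```

```text
pics
top [ 0.455 -0.054  1.362] 596.1073834426535Traceback (most recent call last):
  File "a.py", line 9, in <module>
    if d["conf"]>.2: print(k,round(d["conf"],2),np.round(d["at"]),np.round(onz(c,d["at"],z),3))
                                                                           ~~~^^^^^^^^^^^^^
  File "h.py", line 7, in onz
    e,d=ray(c,px); return e+d*(z-e[2])/d[2]
                                       ~^^^
IndexError: invalid index to scalar variable.
```

```bash
cat > h.py <<'E'
from cell import *
import numpy as np, cv2
from scipy.spatial.transform import Rotation as R
def rot(c):
    r=np.array(c["rotation"]); return r if r.ndim==2 else R.from_euler('xyz',r).as_matrix()
def ray(c,px):
    d=np.array([(px[1]-c["cx"])/c["fx"],(px[0]-c["cy"])/c["fy"],1.0])
    return np.array(c["eye"]),rot(c)@d
def onz(c,px,z):
    e,d=ray(c,px); return e+d*(z-e[2])/d[2]
def proj(c,p):
    q=rot(c).T@(np.array(p)-np.array(c["eye"])); return [c["cy"]+c["fy"]*q[1]/q[2],c["cx"]+c["fx"]*q[0]/q[2]]
def wristcam():
    s=observe(); c=dict(read_camera("wrist"))
    T=np.eye(4);T[:3,:3]=R.from_euler('xyz',s["tool_rot"]).as_matrix();T[:3,3]=s["tool_pos"]
    W=T@np.array(c["T_tool_cam"]); c["eye"]=W[:3,3]; c["rotation"]=W[:3,:3]; return c
E
python3 a.py
```

```text
top [ 0.455 -0.054  1.362] 596.1073834426535
port_mouth 0.82 [272. 316.] [0.514 0.014 0.135]
port_mouth 0.52 [188. 200.] [0.689 0.26  0.135]
port_mouth 0.28 [170. 269.] [0.727 0.116 0.135]
port_floor 0.72 [276. 323.] [0.51  0.005 0.02 ]
plug_bar 0.76 [275. 319.] [0.511 0.012 0.056]
plug 0.72 [271. 318.] [0.521 0.016 0.02 ]
plug 0.4 [274. 316.] [0.514 0.02  0.02 ]
picker_grip 0.85 [325. 466.] [ 0.407 -0.287  0.155]
picker_grip 0.8 [210. 460.] [ 0.64  -0.279  0.155]
picker_grip 0.73 [238. 518.] [ 0.582 -0.396  0.155]
picker_hook 0.98 [242. 499.] [ 0.588 -0.391  0.019]
picker_hook 0.84 [222. 452.] [ 0.634 -0.286  0.019]
picker_hook 0.29 [271. 456.] [ 0.522 -0.293  0.019]
picker 0.85 [242. 500.] [ 0.588 -0.395  0.015]
picker 0.78 [220. 453.] [ 0.638 -0.29   0.015]
picker 0.77 [269. 445.] [ 0.527 -0.269  0.015]
stand_top 0.79 [270. 453.] [ 0.52  -0.269  0.125]
tray_floor 0.63 [294. 212.] [0.468 0.258 0.006]
tray 0.96 [300. 213.] [0.455 0.257 0.   ]
remote 0.79 [186. 198.] [0.718 0.3   0.   ]
diffuser 0.62 [170. 384.] [ 0.758 -0.135  0.   ]
tumbler 0.78 [173. 269.] [0.75  0.134 0.   ]
tumb
[... 872 characters left out ...]
r 0.9 [304. 248.] [0.754 0.128 0.   ]
{'time': 1.5, 'qpos': array([ 1.18397773e+00,  3.41995785e-01,  1.52406182e+00, -8.60883661e-06,
        1.27543700e+00, -1.45998974e-01]), 'qvel': array([-0.00073554,  0.00069003, -0.00010622,  0.00120341, -0.00031418,
       -0.00056227]), 'joint_efforts': array([-4.02357401e-06, -4.31128621e+01, -2.44477254e+01,  7.17836176e-02,
        4.84076317e-02, -9.46479418e-06]), 'tool_pos': array([0.12520315, 0.50988086, 0.19385605]), 'tool_rot': array([3.14149685e+00, 2.24120633e-05, 2.90077554e+00]), 'contact_force': array([ 0.58237846,  0.50811398, -0.49931483]), 'torque': array([ 0.02055854,  0.0192918 , -0.04731551]), 'opening': 0.092094592087118}
0.0188
```

View pics/top0.png

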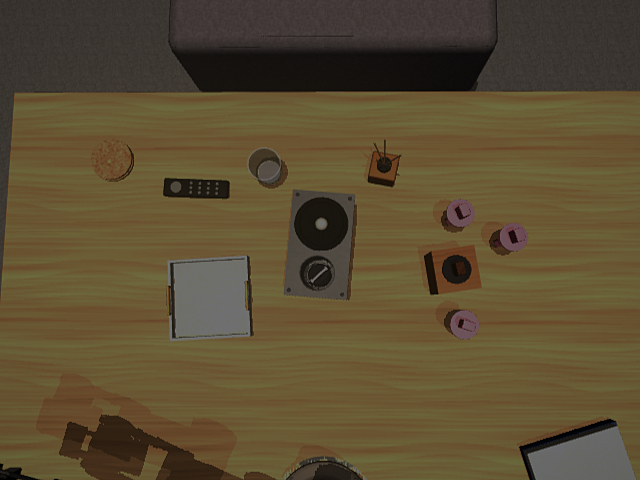

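View pics/side0.png

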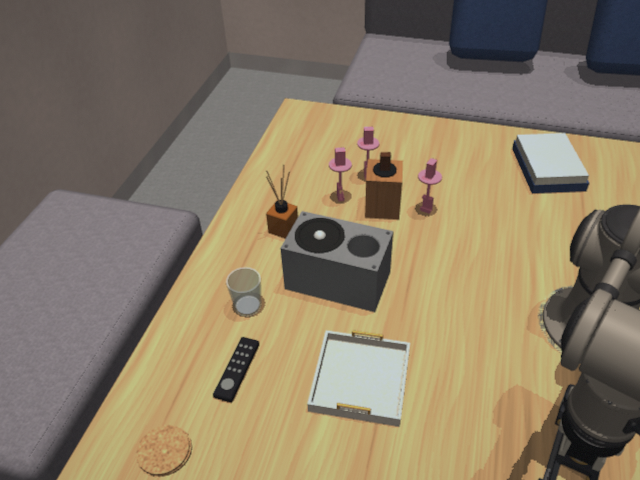

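Candidates for the picker (top-image row, column): the pink ones at [213,460], [238,513] and [325,464], and the dark handle with black collar hanging in the wooden stand at [269,457]. The last fits the description. I'll check it in a crop along with the port.

```bash
python3 - <<'E'
from h import *
im=cv2.imread("pics/top0.png")
a=im[235:305,415:495]; b=im[235:305,280:360]
o=np.hstack([cv2.resize(x,(400,350),interpolation=cv2.INTER_CUBIC) for x in (a,b)])
cv2.imwrite("pics/crop1.png",cv2.convertScaleAbs(o,alpha=2,beta=10))
c=read_camera("wrist"); print(np.round(c["T_tool_cam"],3),c["fx"])
for n in ["picker_grip","stand_top"]: print(n,boxes_of("top",n)[:4])
E
```

```text
[[-0.    -0.961 -0.278  0.074]
 [ 1.    -0.    -0.     0.   ]
 [ 0.    -0.278  0.961 -0.191]
 [ 0.     0.     0.     1.   ]] 422.2966992439586
picker_grip [{'at': [323.9, 461.9], 'conf': 0.88}, {'at': [268.2, 456.2], 'conf': 0.77}, {'at': [211.4, 458.6], 'conf': 0.72}, {'at': [162.8, 266.0], 'conf': 0.62}]
stand_top [{'at': [271.8, 442.5], 'conf': 0.9}]
```

View pics/crop1.png

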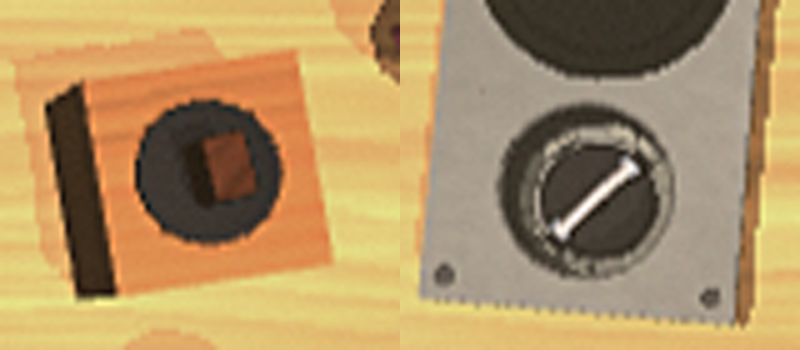

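```bash
python3 -m inch '[[[-44,-36,-20,0],[-44,-36,-20,0],[-44,-36,-20,0],[-44,-36,-20,0],[-44,-36,-20,0],[-44,-36,-20,0],[-44,-36,-20,0],[-44,-36,-20,0],[-44,-36,-20,0],[-44,-36,-10,0]]]' -1 40
```

```text
time: 2.9
tool_pos: [0.4677, 0.0536, 0.3851]
tool_rot: [3.141, 0.002, 2.901]
contact_force: [0.1, 1.3, -1.2]
opening: 0.0918
```

Picker confirmed: brown handle on a round black collar in the stand (crop 1, about (230,165)), x axis about 10° off world x. The plug bar runs diagonally, from (558,233) to (632,163). Now a closer look at the port from the wrist.

```bash
cat > w.py <<'E'
from h import *
import sys
name=sys.argv[1]; c=wristcam(); cv2.imwrite(f"pics/{name}.png",c["img"])
import pickle; pickle.dump({k:np.array(v) for k,v in c.items()},open(f"{name}.pkl","wb"))
H=dict(port_mouth=.135,port_floor=.02,plug_bar=.056,picker_grip=.155,stand_top=.125)
for k in sys.argv[2:]:
    for d in place_of("wrist",k)[:2]:
        if d["conf"]>.2: print(k,round(d["conf"],2),np.round(d["at"]),np.round(onz(c,d["at"],H[k]),4))
E
python3 w.py w1 port_mouth port_floor plug_bar
```

```text
port_mouth 0.78 [239. 293.] [0.5151 0.0087 0.135 ]
plug_bar 0.74 [221. 300.] [0.516  0.0121 0.056 ]
```

View pics/w1.png

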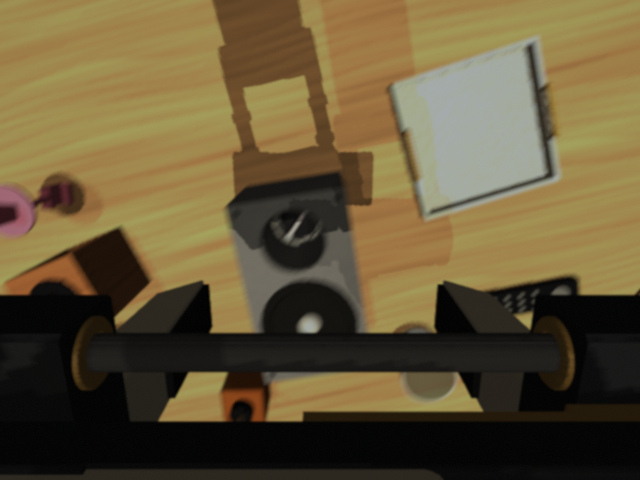

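```bash
python3 - <<'E'
from h import *
import pickle
c=pickle.load(open("w1.pkl","rb"))
t=read_camera("top"); 
def bar(c,im,r0,r1,c0,c1,z):
    g=cv2.cvtColor(im[r0:r1,c0:c1],cv2.COLOR_BGR2GRAY).astype(int)
    th=np.percentile(g,93) ; r,q=np.nonzero(g>th)
    P=np.array([onz(c,[a+r0,b+c0],z)[:2] for a,b in zip(r,q)]); m=P.mean(0)
    u,s,v=np.linalg.svd(P-m); d=v[0]*np.sign(v[0,0]); pr=(P-m)@d
    print("bar",np.round(m,4),"ang",np.degrees(np.arctan2(d[1],d[0])),np.ptp(pr),s, "mid",m+d*(pr.max()+pr.min())/2)
im0=cv2.imread("pics/top0.png")
bar(t,im0,264,284,309,329,.056)
for e in ([281.6,311.6],[267.6,326.4]): print(onz(t,e,.056))
bar(c,c["img"],205,245,278,318,.056)
for e in ([239,284],[211,312]): print(onz(c,e,.056))
s=im0[235:305,415:495]
# handle pixels in top: brown dark-red within collar
print([onz(t,[235+y/5,415+x/5],.178)[:2].round(4) for x,y in((202,140),(240,130),(257,190),(215,203))])
print([onz(t,[235+y/5,415+x/5],.125)[:2].round(4) for x,y in((85,80),(298,50),(332,262),(118,295))])
E
```

```text
bar [0.5109 0.0147] ang -47.6058431027225 0.04336027154690561 [0.07042582 0.0046363 ] mid [0.51193971 0.01352512]
[0.49604806 0.02823654 0.056     ]
[ 0.52678178 -0.00395577  0.056     ]
bar [ 0.5261 -0.001 ] ang -47.982287339671615 0.03042333512472572 [0.09249926 0.01980203] mid [ 5.25299573e-01 -1.20622595e-04]
[ 0.53376813 -0.01338868  0.056     ]
[0.50668339 0.03057455 0.056     ]
[array([ 0.5301, -0.2642]), array([ 0.5341, -0.2792]), array([ 0.5104, -0.2854]), array([ 0.5052, -0.2688])]
[array([ 0.5582, -0.2256]), array([ 0.5709, -0.3139]), array([ 0.4834, -0.3259]), array([ 0.4695, -0.238 ])]
```

```bash
python3 -m inch '[[[0,-58,0,-0.15],[0,-58,0,-0.15],[0,-58,0,0],[0,-58,0,0]]]' -1 40; python3 w.py w2 picker_grip stand_top
```

```text
time: 3.65
tool_pos: [0.4539, -0.1732, 0.3843]
tool_rot: [3.142, 0.001, -3.083]
contact_force: [1.6, 0.2, -1.0]
opening: 0.0919
picker_grip 0.93 [343. 213.] [ 0.6323 -0.2859  0.155 ]
picker_grip 0.76 [298. 114.] [ 0.5839 -0.3914  0.155 ]
```

View pics/w2.png

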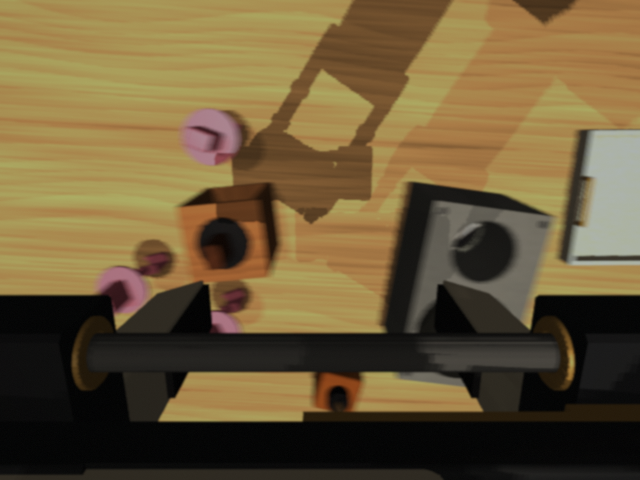

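```bash
python3 -m inch '[[[-20,-35.2,40,0],[-20,-35.2,40,0],[-20,-35.2,40,0],[0,0,25,-0.117],[0,0,25,-0.116],[0,0,0,0],[0,0,0,0]]]' -1 40; python3 w.py w3 picker_grip stand_top
```

```text
time: 4.68
tool_pos: [0.521, -0.2742, 0.2154]
tool_rot: [-3.14, 0.001, -2.853]
contact_force: [0.7, 0.4, -0.1]
opening: 0.0918
picker_grip 0.87 [242. 320.] [ 0.5238 -0.2755  0.155 ]
picker_grip 0.86 [ 49. 346.] [ 0.4133 -0.2932  0.155 ]
```

View pics/w3.png

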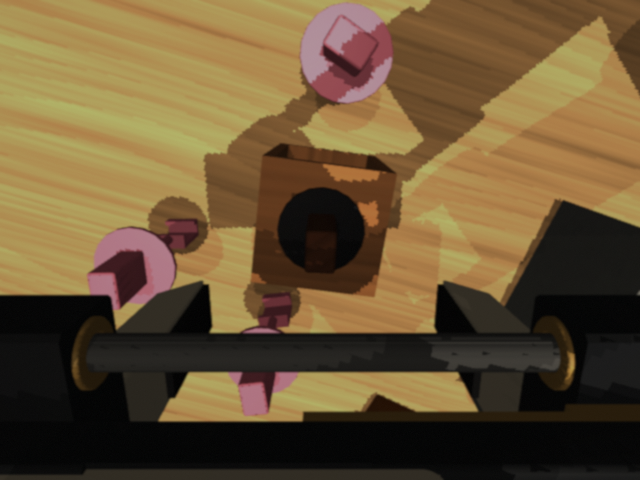

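Handle at about (320,240), aligned with the jaws and between the fingers, with the pink look-alikes well clear. Descend and grip.

```bash
python3 -m inch '[[[-1,0,30,0],[0,0,30,0],[0,0,18,0],[0,0,0,0]]]' -1 45;  python3 -m inch '[[[0,0,0,0],[0,0,0,0],[0,0,0,0],[0,0,0,0],[0,0,0,0],[0,0,0,0]]]' 1 50
```

```text
time: 5.32
tool_pos: [0.5206, -0.2749, 0.1352]
tool_rot: [3.14, -0.001, -2.853]
contact_force: [0.4, 0.1, 0.3]
opening: 0.0917
time: 6.08
tool_pos: [0.521, -0.2752, 0.1358]
tool_rot: [3.141, 0.0, -2.852]
contact_force: [-0.7, 0.1, -0.7]
opening: 0.0357
```

```bash
python3 -m inch '[[[0,0,0,0],[0,0,0,0],[0,0,0,0]]]' 1 50; python3 -m inch '[[[0,0,-30,0],[0,0,-50,0],[0,0,-50,0],[0,0,-40,0],[0,0,0,0],[0,0,0,0]]]' 1 50
python3 - <<'E'
from h import *
for n in ("side","top"):
    c=read_camera(n); s=observe(); p=np.array(s["tool_pos"]); im=c["img"]
    for k in ("picker_hook","picker_grip"):
        for d in place_of(n,k)[:4]: print(n,k,round(d["conf"],2),np.round(d["at"]))
    for q in (p+[0,0,.0188],p+[0,0,.0188-.136]): print(np.round(proj(c,q)))
    r,q=map(int,proj(c,p+[0,0,-.06])); w=im[max(0,r-60):r+60,max(0,q-60):q+60]
    cv2.imwrite(f"pics/l_{n}.png",cv2.convertScaleAbs(cv2.resize(w,(400,400),interpolation=cv2.INTER_CUBIC),alpha=1.6)); print(r,q)
cv2.imwrite("pics/lift.png",np.hstack([cv2.imread(f"pics/l_{n}.png") for n in ("side","top")]))
E
```

```text
time: 6.45
tool_pos: [0.5211, -0.2752, 0.1357]
tool_rot: [3.142, 0.0, -2.852]
contact_force: [1.1, -1.3, -0.1]
opening: 0.017
time: 7.2
tool_pos: [0.5205, -0.2749, 0.3043]
tool_rot: [3.14, -0.001, -2.852]
contact_force: [-0.9, 0.6, -1.4]
opening: 0.0177
side picker_hook 0.98 [195. 338.]
side picker_hook 0.95 [150. 387.]
side picker_hook 0.68 [206. 425.]
side picker_hook 0.55 [176. 367.]
side picker_grip 0.88 [158. 342.]
side picker_grip 0.87 [165. 431.]
side picker_grip 0.62 [132. 367.]
side picker_grip 0.61 [103. 388.]
[102. 389.]
[150. 387.]
130 387
top picker_hook 0.81 [218. 453.]
top picker_hook 0.55 [267. 459.]
top picker_grip 0.81 [209. 461.]
top picker_grip 0.65 [323. 466.]
[263. 477.]
[268. 462.]
265 467
```

View pics/lift.png

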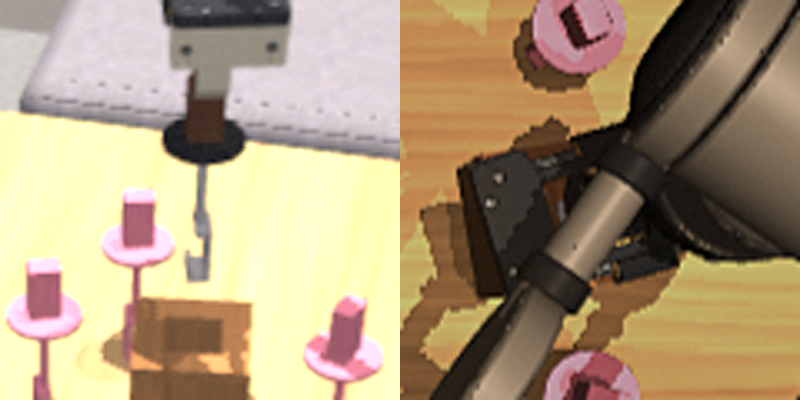

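The picker is lifted. In the side view the hook's back wall is on the right (-x world) and the lip on the left (+x world), so picker x = tool x + 180°. Next: carry it over the port and turn it so the hook lies across the bar.

```bash
python3 -m inch '[[[-14.3,47.2,0,0],[-14.3,47.2,0,0],[-14.3,47.2,0,0],[-14.3,47.2,0,0],[-14.3,47.2,0,0],[-14.3,47.2,0,0],[0,0,0,0.18],[0,0,0,0.18],[0,0,0,0.18],[0,0,0,0.18]]]'; python3 -m inch '[[[0,0,0,0.18],[0,0,0,0.18],[0,0,0,0.18],[0,0,0,0.18],[0,0,0,0.18],[0,0,0,0.18],[0,0,0,0.18],[0,0,0,0.18],[0,0,0,0.18],[0,0,0,0.18]]]';  python3 -m inch '[[[0,0,0,0.17],[0,0,0,0],[0,0,0,0]]]'; python3 w.py w4 port_mouth plug_bar picker_hook 2>&1 | tail -4
python3 - <<'E'
from h import *
import pickle
c=pickle.load(open("w4.pkl","rb")); p=np.array(observe()["tool_pos"])
print(p,"hook pred",proj(c,p+[0,0,-.1168]),"bar pred",proj(c,[.512,.012,.056]),"mouth pred",proj(c,[.513,.011,.135]),[ (d["at"],d["conf"]) for d in place_of("wrist","picker_hook")[:2]])
s=read_camera("side");t=read_camera("top")
for n,cc in(("side",s),("top",t)):
  print(n,proj(cc,p+[0,0,-.1168]),[ (d["at"],round(d["conf"],2)) for d in place_of(n,"picker_hook")[:4]])
E
```

```text
time: 8.75
tool_pos: [0.5224, 0.0208, 0.3055]
tool_rot: [-3.141, -0.0, 2.705]
contact_force: [-0.0, 0.1, -1.3]
opening: 0.017
time: 10.0
tool_pos: [0.5224, 0.0207, 0.3055]
tool_rot: [-3.141, 0.0, 0.905]
contact_force: [-0.1, -0.3, -2.1]
opening: 0.0168
time: 10.38
tool_pos: [0.5224, 0.0207, 0.3057]
tool_rot: [-3.141, 0.0, 0.744]
contact_force: [0.8, 0.7, -1.7]
opening: 0.0175
  File "w.py", line 8, in <module>
    if d["conf"]>.2: print(k,round(d["conf"],2),np.round(d["at"]),np.round(onz(c,d["at"],H[k]),4))
                                                                                         ~^^^
KeyError: 'picker_hook'
[0.52249632 0.02069404 0.30579676] hook pred [np.float64(219.50625619053045), np.float64(322.3348297997486)] bar pred [np.float64(202.00877061979145), np.float64(321.8150338697464)] mouth pred [np.float64(219.8059964413524), np.float64(323.2080526945024)] [([224.6, 322.7], 0.97), ([275.9, 570.1], 0.73)]
side [np.float64(229.07785344900336), np.float64(359.1961973401672)] [([229.6, 359.7], 0.85), ([194.2, 339.5], 0.75), ([205.6, 427.9], 0.58)]
top [np.float64(266.0038365520152), np.float64(311.34006420469996)] [([219.2, 450.3], 0.7), ([242.0, 501.7], 0.61)]
```

View pics/w4.png

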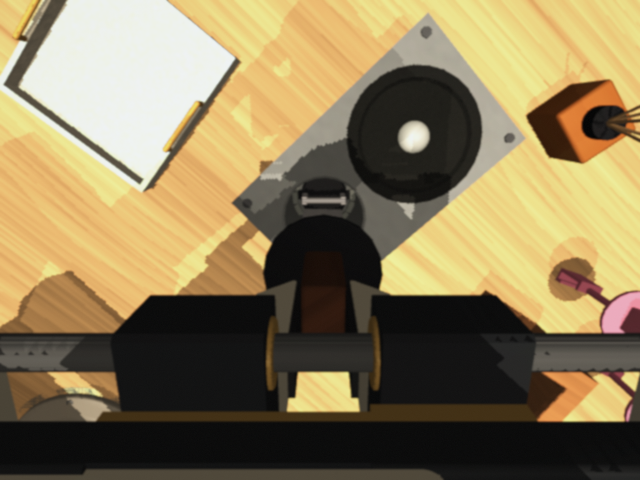

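The bar shows at about (325,200), level in the image, so the yaw is right. I'll measure it accurately.

```bash
python3 - <<'E'
from h import *
import pickle
c=pickle.load(open("w4.pkl","rb")); im=c["img"]
g=cv2.cvtColor(im[190:212,290:360],cv2.COLOR_BGR2GRAY)
th=(g>100).astype(np.uint8); n,l,st,ce=cv2.connectedComponentsWithStats(th)
for i in range(1,n):
    if st[i,4]>15: print(st[i]+[290,190,0,0,0],ce[i]+[290,190], onz(c,(ce[i]+[290,190])[::-1],.0585))
print(g[::2,::4])
print([onz(c,(r,q),.135).round(4) for r,q in((198,324),)])
E
```

```text
[302 197  44   8 244] [323.47131148 200.11885246] [0.51504918 0.01242466 0.0585    ]
[[ 70  56  55  21  13  17  22  23  19  20  21  18  18  14  39  86  74 100]
 [ 68  58  28  22  28  13  13  14  14  14  15  14  15  31  20  89  83  96]
 [ 58  69  31  41  56  15  16  15  17  16  17  20  18  60  24  85  65  84]
 [ 46  69  35  76  81  33  32  32  34  34  33  34  33  97  41  81  65  68]
 [ 41  67  40 121 134 101 102 103 103 102 102 102 101 151  64  77  65  51]
 [ 38  68  60 124 154 153 153 153 154 154 154 154 153 155  76  60  51  38]
 [ 37  66  60 123 137 123 123 123 123 123 123 123 122 150  84  64  47  35]
 [ 37  49  61  94  84  38  38  39  40  39  38  38  40 111  76  70  48  35]
 [ 38  52  66  56  18  17  26  27  28  27  28  27  25  24  59  71  43  35]
 [ 38  46  69  60  35  34  33  37  37  36  35  32  27  31  59  71  35  35]
 [ 38  40  69  59  63  63  62  63  64  61  59  61  59  55  61  66  35  35]]
[array([0.5278, 0.0237, 0.135 ])]
```

```bash
python3 -m inch '[[[4,0,0,0],[0,0,35,0],[0,0,35,0],[0,0,35,0],[0,0,25,0],[0,0,10,0],[0,0,0,0]]]'; python3 -m inch '[[[0,0,3,0],[0,0,3,0],[0,0,0,0]]]'; python3 - <<'E'
import sys; sys.path.insert(0,'.')
from h import *
for n in ("side","top"):
  c=read_camera(n); cv2.imwrite(f"pics/d_{n}.png",c["img"])
print(observe()["contact_force"],observe()["torque"])
E
```

```text
time: 11.7
tool_pos: [0.5256, 0.0235, 0.1658]
tool_rot: [-3.141, 0.0, 0.741]
contact_force: [-0.2, 0.3, -1.5]
opening: 0.0175
time: 12.08
tool_pos: [0.5255, 0.0234, 0.16]
tool_rot: [3.141, -0.0, 0.741]
contact_force: [0.0, -0.7, -1.2]
opening: 0.0171
[ 0.4406198   0.97996454 -0.53978457] [-0.11243946  0.12752699 -0.02591397]
```

```bash
python3 -m inch '[[[0,0,1,0],[-4,0,0,0],[-4,0,0,0],[0,0,0,0]]]'; python3 -m inch '[[[-3,0,0,0],[-3,0,0,0],[0,0,0,0]]]'; python3 -m inch '[[[-2,0,0,0],[0,0,0,0],[0,0,0,0]]]'
```

```text
time: 12.68
tool_pos: [0.5193, 0.0177, 0.1589]
tool_rot: [-3.142, -0.0, 0.74]
contact_force: [-0.0, 0.5, -0.8]
opening: 0.017
time: 13.05
tool_pos: [0.515, 0.0138, 0.1588]
tool_rot: [-3.142, 0.0, 0.741]
contact_force: [-0.1, 0.2, -1.5]
opening: 0.017
time: 13.42
tool_pos: [0.5137, 0.0126, 0.1588]
tool_rot: [3.142, -0.0, 0.741]
contact_force: [-0.4, -0.1, -0.1]
opening: 0.0173
```

```bash
cat > f.py <<'E'
from h import *
F=[];T=[]
for _ in range(4):
    read_camera("side"); s=observe(); F.append(s["contact_force"]); T.append(s["torque"])
print("F",np.mean(F,0).round(2),"T",np.mean(T,0).round(3),s["tool_pos"].round(4),round(s["tool_rot"][2],4),round(s["time"],2))
E
python3 f.py; python3 -m inch '[[[0,0,-5,0],[0,0,-5,0],[0,0,0,0]]]'; python3 f.py;  python3 -m inch '[[[0,0,-1,0],[0,0,-1,0],[0,0,0,0]]]'; python3 f.py
```

```text
F [ 0.53  0.25 -1.26] T [-0.082  0.111  0.011] [0.5137 0.0126 0.1588] 0.7409 13.62
time: 14.0
tool_pos: [0.5139, 0.0126, 0.1694]
tool_rot: [3.141, -0.001, 0.741]
contact_force: [0.7, 0.5, -1.5]
opening: 0.017
F [-0.05 -0.01 -1.6 ] T [-0.091  0.096  0.004] [0.5136 0.0126 0.1688] 0.7408 14.2
time: 14.58
tool_pos: [0.5136, 0.0126, 0.1708]
tool_rot: [-3.141, 0.0, 0.741]
contact_force: [0.4, 0.6, -2.6]
opening: 0.017
F [-0.5  -0.24 -2.35] T [-0.103  0.147 -0.002] [0.5136 0.0126 0.1707] 0.7408 14.78
```

The load rose by about 1.1 N, which is the plug's weight, so the plug hangs on the hook slightly lifted. Turning anticlockwise in small rows, with a torque and force guard between calls.

```bash
cat > chk.py <<'E'
import sys
from cell import *
s=observe(); F=s["contact_force"]; T=s["torque"]; lim=float(sys.argv[1])
print("Tz %.3f F %s yaw %.3f z %.4f t %.2f"%(T[2],F.round(1),s["tool_rot"][2],s["tool_pos"][2],s["time"]))
sys.exit(int(abs(T[2])>lim or abs(F[0])+abs(F[1])>7 or abs(F[2]+2)>6))
E
I="python3 -m inch"; C="python3 chk.py 0.12"
$I '[[[0,0,0,-0.06],[0,0,0,-0.06],[0,0,0,0]]]' >/dev/null; $C && $I '[[[0,0,0,-0.06],[0,0,0,-0.06],[0,0,0,0]]]' >/dev/null; $C && $I '[[[0,0,0,-0.04],[0,0,0,-0.04]]]' >/dev/null; $C && $I '[[[0,0,0,-0.03],[0,0,0,-0.03]]]'>/dev/null; $C && $I '[[[0,0,0,-0.03],[0,0,0,-0.03]]]' >/dev/null; $C
```

```text
Tz 0.009 F [-0.7  0.4 -2.7] yaw 0.860 z 0.1708 t 15.15
Tz -0.043 F [-0.2 -0.2 -2.4] yaw 0.979 z 0.1708 t 15.53
Tz -0.001 F [-0.3  0.1 -2.3] yaw 1.060 z 0.1708 t 15.78
Tz 0.006 F [-0.2 -0.4 -2.6] yaw 1.121 z 0.1708 t 16.02
Tz 0.036 F [-0.1 -0.4 -1.5] yaw 1.182 z 0.1708 t 16.27
```

```bash
I="python3 -m inch"; C="python3 chk.py 0.12"
$I '[[[0,0,0,-0.03],[0,0,0,-0.03]]]' >/dev/null; $C && $I '[[[0,0,0,-0.03],[0,0,0,-0.03]]]' >/dev/null; $C && $I '[[[0,0,0,-0.03],[0,0,0,-0.03]]]' >/dev/null; $C && $I '[[[0,0,0,-0.03],[0,0,0,-0.03]]]'>/dev/null; $C && $I '[[[0,0,0,-0.03],[0,0,0,-0.03]]]' >/dev/null; $C && $I '[[[0,0,0,-0.03],[0,0,0,-0.03]]]' >/dev/null; $C && $I '[[[0,0,0,-0.03],[0,0,0,-0.03]]]' >/dev/null; $C && $I '[[[0,0,0,-0.03],[0,0,0,-0.03]]]' >/dev/null; $C
```

```text
Tz -0.007 F [-0.4  0.5 -3.1] yaw 1.243 z 0.1708 t 16.52
Tz -0.021 F [ 0.4 -0.4 -3.1] yaw 1.303 z 0.1708 t 16.77
Tz -0.013 F [ 0.  -0.2 -2.5] yaw 1.363 z 0.1708 t 17.02
Tz -0.064 F [-0.   0.1 -2.5] yaw 1.423 z 0.1708 t 17.27
Tz 0.012 F [ 0.7 -0.1 -3.3] yaw 1.483 z 0.1708 t 17.52
Tz 0.016 F [ 0.9  0.6 -2.1] yaw 1.543 z 0.1708 t 17.77
Tz 0.008 F [ 0.2 -0.4 -2.5] yaw 1.603 z 0.1708 t 18.02
Tz 0.024 F [ 0.6 -0.6 -2.7] yaw 1.663 z 0.1708 t 18.27
```

```bash
I="python3 -m inch"; C="python3 chk.py 0.12"
$I '[[[0,0,0,-0.03],[0,0,0,-0.03]]]' >/dev/null; $C && $I '[[[0,0,0,-0.03],[0,0,0,-0.03]]]' >/dev/null; $C && $I '[[[0,0,0,-0.03],[0,0,0,-0.03]]]' >/dev/null; $C && $I '[[[0,0,0,-0.03],[0,0,0,-0.03]]]'>/dev/null; $C && $I '[[[0,0,0,-0.03],[0,0,0,-0.03]]]' >/dev/null; $C && $I '[[[0,0,0,-0.03],[0,0,0,-0.03]]]' >/dev/null; $C && $I '[[[0,0,0,-0.03],[0,0,0,-0.03]]]' >/dev/null; $C && $I '[[[0,0,0,-0.03],[0,0,0,-0.03]]]' >/dev/null; $C
```

```text
Tz -0.047 F [ 0.9  0.4 -3.9] yaw 1.723 z 0.1708 t 18.52
Tz 0.025 F [ 0.   1.2 -2.7] yaw 1.783 z 0.1708 t 18.77
Tz 0.008 F [ 0.1  1.  -3.1] yaw 1.843 z 0.1708 t 19.02
Tz -0.089 F [ 0.4 -0.  -2.8] yaw 1.903 z 0.1708 t 19.27
Tz -0.380 F [ 0.  -0.5 -2.2] yaw 1.962 z 0.1708 t 19.52
Tz -0.380 F [ 0.  -0.5 -2.2] yaw 1.962 z 0.1708 t 19.52
Tz -0.380 F [ 0.  -0.5 -2.2] yaw 1.962 z 0.1708 t 19.52
Tz -0.380 F [ 0.  -0.5 -2.2] yaw 1.962 z 0.1708 t 19.52
```

Stop felt (Tz −0.38 Nm at a 70° turn). Ease off slightly and lift with checks.

```bash
I="python3 -m inch"; C="python3 chk.py 0.4"
$I '[[[0,0,0,0.035],[0,0,0,0]]]' >/dev/null; $C && $I '[[[0,0,-1,0],[0,0,-1,0],[0,0,0,0]]]' >/dev/null; $C && $I '[[[0,0,-1,0],[0,0,-1,0],[0,0,0,0]]]' >/dev/null; $C && $I '[[[0,0,-1.5,0],[0,0,-1.5,0],[0,0,0,0]]]'>/dev/null; $C && $I '[[[0,0,-2,0],[0,0,-2,0],[0,0,0,0]]]' >/dev/null; $C && $I '[[[0,0,-3,0],[0,0,-3,0],[0,0,0,0]]]' >/dev/null; $C
```

```text
Tz -0.214 F [-0.1  0.7 -1.5] yaw 1.925 z 0.1708 t 19.77
Tz -0.224 F [ 0.5  0.  -6. ] yaw 1.926 z 0.1726 t 20.15
Tz -0.133 F [-0.7 -0.4 -5.6] yaw 1.926 z 0.1750 t 20.52
Tz -0.155 F [ 0.5  0.6 -4.7] yaw 1.926 z 0.1781 t 20.90
Tz -0.151 F [-0.3 -0.2 -2.7] yaw 1.926 z 0.1824 t 21.27
Tz 0.021 F [ 0.   0.5 -3.1] yaw 1.926 z 0.1884 t 21.65
```

```bash
I="python3 -m inch"; C="python3 chk.py 0.4"
$I '[[[0,0,-6,0],[0,0,-8,0],[0,0,-10,0]]]' >/dev/null; $C && $I '[[[0,0,-10,0],[0,0,-10,0],[0,0,-10,0]]]' >/dev/null; $C && $I '[[[0,0,-12,0],[0,0,-12,0],[0,0,-12,0],[0,0,-12,0],[0,0,-12,0],[0,0,-10,0],[0,0,0,0],[0,0,0,0]]]' >/dev/null; $C
python3 - <<'E'
from h import *
p=observe()["tool_pos"]
o=[]
for n in ("side","top"):
  c=read_camera(n); r,q=map(int,proj(c,p+[0,0,-.11])); o.append(cv2.resize(c["img"][r-50:r+50,q-50:q+50],(400,400),interpolation=cv2.INTER_CUBIC))
  cv2.imwrite(f"pics/u_{n}.png",c["img"])
  print(n,[(d["at"],round(d["conf"],2)) for d in place_of(n,"plug")[:2]])
  for k in ("tray_floor","tray"):
     d=place_of(n,k)[0]; print(k,d["conf"],onz(c,d["at"],.006 if k!="tray" else 0))
cv2.imwrite("pics/up.png",cv2.convertScaleAbs(np.hstack(o),alpha=1.5))
E
```

```text
Tz 0.007 F [ 0.1  0.4 -2.5] yaw 1.926 z 0.2126 t 22.02
Tz -0.003 F [-0.3 -0.8 -2. ] yaw 1.926 z 0.2426 t 22.40
Tz -0.013 F [ 0.  -0.2 -2.7] yaw 1.926 z 0.3114 t 23.40
side [([236.7, 364.7], 0.72)]
tray_floor 0.77 [0.46218695 0.25918322 0.006     ]
tray 0.95 [0.46311555 0.26657713 0.        ]
top []
tray_floor 0.67 [0.46156614 0.26243363 0.006     ]
tray 0.94 [0.45981477 0.25644212 0.        ]
```

View pics/up.png

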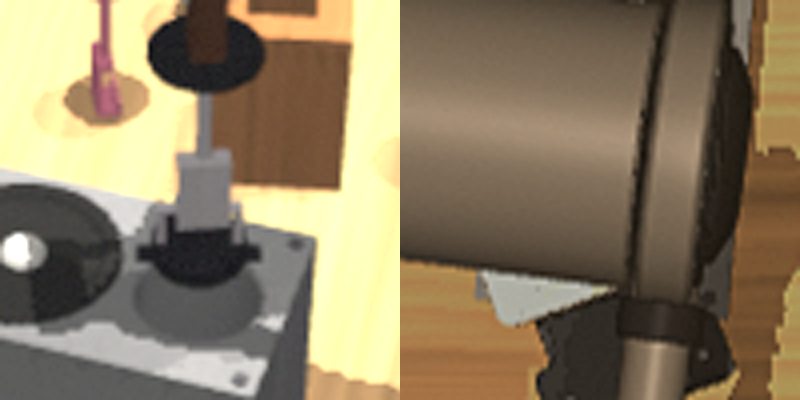

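The plug hangs level on the hook above the mouth. Carry it to the tray centre at about (0.4625, 0.260), with gentle acceleration.

```bash
I="python3 -m inch"; C="python3 chk.py 0.4"
$I '[[[8,1.2,0,0],[16,2.5,0,0],[24,3.7,0,0],[32,4.9,0,0],[32,4.9,0,0],[32,4.9,0,0],[32,4.9,0,0],[28,4.3,0,0],[20,3,0,0],[14,2.1,0,0]]]'; $I '[[[8,1.2,0,0],[3,0.5,0,0],[0,0,10,0],[0,0,20,0],[0,0,25,0],[0,0,25,0],[0,0,20,0],[0,0,10,0]]]'; $C;  $I '[[[0,0,10,0],[0,0,10,0],[0,0,6,0],[0,0,4,0],[0,0,0,0]]]'; $C
```

```text
time: 25.05
tool_pos: [0.4642, 0.2501, 0.3119]
tool_rot: [3.142, -0.0, 1.927]
contact_force: [0.8, -0.1, -2.6]
opening: 0.0172
time: 26.05
tool_pos: [0.4623, 0.2584, 0.2002]
tool_rot: [-3.139, 0.0, 1.925]
contact_force: [0.3, 0.3, -1.3]
opening: 0.0173
Tz -0.052 F [ 0.3  0.3 -1.3] yaw 1.925 z 0.2002 t 26.05
time: 26.68
tool_pos: [0.4628, 0.2593, 0.1717]
tool_rot: [-3.141, -0.0, 1.926]
contact_force: [0.0, 0.3, -2.9]
opening: 0.0171
Tz 0.022 F [ 0.   0.3 -2.9] yaw 1.926 z 0.1717 t 26.68
```

```bash
python3 - <<'E'
from h import *
p=observe()["tool_pos"]
o=[]
c=read_camera("side"); r,q=map(int,proj(c,p+[0,0,-.13])); o=c["img"][r-75:r+75,q-75:q+75]
print(r,q,[(d["at"],round(d["conf"],2)) for d in place_of("side","plug")[:2]],proj(c,p+[0,0,-.15]))
w=wristcam(); cv2.imwrite("pics/tr.png",cv2.convertScaleAbs(np.hstack([cv2.resize(o,(400,400)),cv2.resize(w["img"],(400,400))]),alpha=1.3))
E
```

```text
367 360 [([372.5, 362.3], 0.86)] [np.float64(373.09454432742734), np.float64(360.5287507297605)]
```

View pics/tr.png

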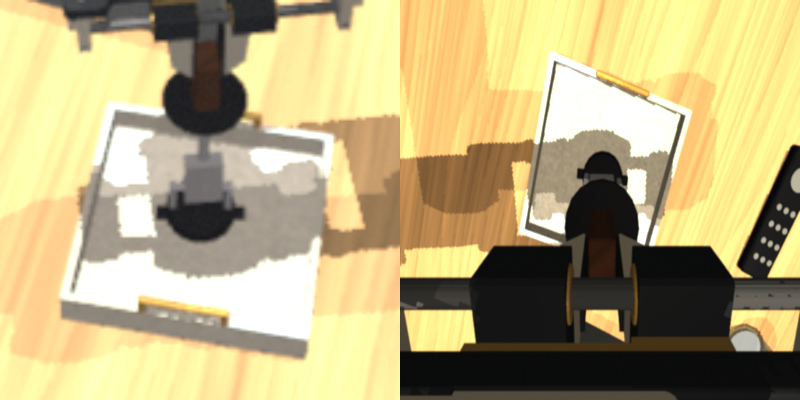

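The plug hangs level in the tray's middle, about 16 mm above its floor. Set it down slowly and lower the hook to the free height.

```bash
I="python3 -m inch"; C="python3 chk.py 0.4"
$I '[[[0,0,4,0],[0,0,4,0],[0,0,3,0],[0,0,1,0],[0,0,1,0],[0,0,1,0],[0,0,1,0],[0,0,1,0],[0,0,1,0],[0,0,0,0]]]'; $C && $I '[[[0,0,2,0],[0,0,2,0],[0,0,2,0],[0,0,2,0],[0,0,2,0],[0,0,0,0]]]'; $C; python3 f.py
```

```text
time: 28.08
tool_pos: [0.4629, 0.2594, 0.1549]
tool_rot: [3.141, -0.0, 1.926]
contact_force: [0.3, 0.4, -1.8]
opening: 0.017
Tz -0.015 F [ 0.3  0.4 -1.8] yaw 1.926 z 0.1549 t 28.07
time: 28.82
tool_pos: [0.4627, 0.2593, 0.1446]
tool_rot: [-3.141, -0.0, 1.926]
contact_force: [-0.5, 0.2, -1.2]
opening: 0.0172
Tz -0.047 F [-0.5  0.2 -1.2] yaw 1.926 z 0.1446 t 28.82
F [-0.16 -0.05 -1.2 ] T [-0.08   0.016  0.011] [0.4629 0.2593 0.1449] 1.9258 29.02
```

```bash
I="python3 -m inch"; C="python3 chk.py 0.3"
$I '[[[0,0,0,0.05],[0,0,0,0.04],[0,0,0,0]]]' >/dev/null; $C && $I '[[[3,0,0,0],[3,0,0,0],[0,0,0,0]]]' >/dev/null; $C && $I '[[[3,0,0,0],[3,0,0,0],[0,0,0,0]]]' >/dev/null; $C && $I '[[[3,0,0,0],[3,0,0,0],[0,0,0,0],[0,0,0,0]]]' ; $C; python3 f.py
python3 - <<'E'
from h import *
p=observe()["tool_pos"]
c=read_camera("side"); r,q=map(int,proj(c,p+[0,0,-.13])); o=c["img"][r-50:r+50,q-50:q+50]
w=wristcam(); cv2.imwrite("pics/un.png",cv2.convertScaleAbs(np.hstack([cv2.resize(o,(400,400)),cv2.resize(w["img"][100:300,200:400],(400,400))]),alpha=1.4))
E
```

```text
Tz 0.029 F [-0.5  0.5 -1.5] yaw 1.836 z 0.1449 t 29.40
Tz 0.009 F [ 0.6  0.4 -1.5] yaw 1.836 z 0.1448 t 29.77
Tz 0.024 F [ 0.2 -0.4 -1.6] yaw 1.836 z 0.1448 t 30.15
time: 30.65
tool_pos: [0.4581, 0.2767, 0.1448]
tool_rot: [-3.142, -0.0, 1.836]
contact_force: [-0.5, 0.3, -0.9]
opening: 0.017
Tz 0.004 F [-0.5  0.3 -0.9] yaw 1.836 z 0.1448 t 30.65
F [ 0.49  0.17 -1.56] T [-0.094  0.04  -0.001] [0.4582 0.2766 0.1448] 1.8357 30.85
```

View pics/un.png

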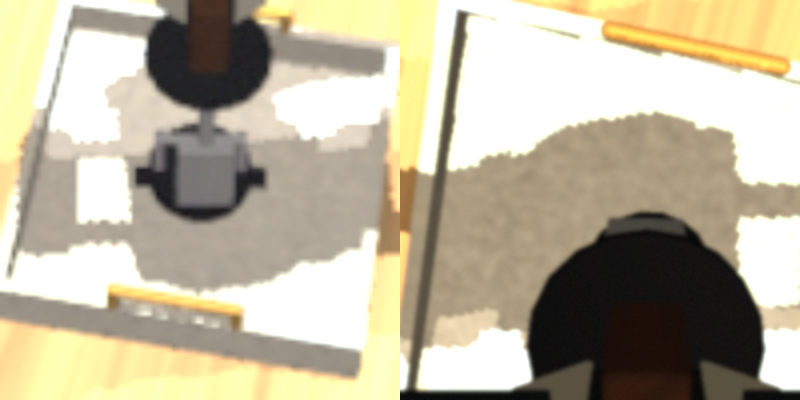

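The hook stands clear in front of the bar and the plug is upright in the tray. Raise it straight, checking the load.

```bash
I="python3 -m inch"; C="python3 chk.py 0.3"
$I '[[[0,0,-5,0],[0,0,-5,0],[0,0,-5,0],[0,0,-5,0],[0,0,0,0]]]' >/dev/null; $C; python3 f.py; $I '[[[0,0,-15,0],[0,0,-30,0],[0,0,-40,0],[0,0,-40,0],[0,0,-12,0],[0,0,0,0.172],[0,0,0,0.172],[0,0,0,0.172],[0,0,0,0.172],[0,0,0,0.172]]]'; $I '[[[0,0,0,0.172],[0,0,0,0.172],[0,0,0,0.172],[0,0,0,0.172],[0,0,0,0]]]'; python3 - <<'E'
from h import *
for n in ("side","top"):
  c=read_camera(n)
  for k,z in (("plug",.006),("plug_bar",.042)): print(n,k,[(onz(c,d["at"],z).round(3),round(d["conf"],2)) for d in place_of(n,k)[:2]])
E
```

```text
Tz -0.022 F [-0.5  0.2 -1.9] yaw 1.836 z 0.1654 t 31.57
F [-0.19  0.02 -2.04] T [-0.103  0.01  -0.003] [0.458  0.2766 0.1646] 1.8358 31.77
time: 33.02
tool_pos: [0.4577, 0.2765, 0.3007]
tool_rot: [-3.14, 0.002, 0.97]
contact_force: [-0.2, -0.6, -1.7]
opening: 0.0177
time: 33.65
tool_pos: [0.4578, 0.2765, 0.3009]
tool_rot: [3.141, 0.002, 0.289]
contact_force: [-0.1, -0.3, -1.1]
opening: 0.0173
side plug [(array([0.459, 0.254, 0.006]), 0.83)]
side plug_bar [(array([0.465, 0.249, 0.042]), 0.95), (array([0.481, 0.164, 0.042]), 0.53)]
top plug [(array([0.463, 0.266, 0.006]), 0.57), (array([0.461, 0.275, 0.006]), 0.39)]
top plug_bar [(array([0.46 , 0.255, 0.042]), 0.61), (array([0.748, 0.129, 0.042]), 0.59)]
```

Plug left in the tray at about (0.46, 0.257). Now to the stand.

```bash
I="python3 -m inch"
$I '[[[-9.7,54.8,0,0],[-9.7,54.8,0,0],[-9.7,54.8,0,0],[-9.7,54.8,0,0],[-9.7,54.8,0,0],[-9.7,54.8,0,0],[-9.7,54.8,0,0],[-9.7,54.8,0,0],[-9.7,54.8,0,0],[-9.7,54.8,0,0]]]'; $I '[[[0,0,0,0],[0,0,0,0]]]'
python3 - <<'E'
from h import *
p=observe()["tool_pos"]; print(p)
for n in ("side","top"):
  c=read_camera(n); print(n,np.round(proj(c,p+[0,0,-.1168]),1),[(np.round(d["at"],1),round(d["conf"],2)) for d in place_of(n,"picker_hook")[:4]])
  print("stand",[(onz(c,d["at"],.125).round(4),round(d["conf"],2)) for d in place_of(n,"stand_top")[:2]])
E
```

```text
time: 35.2
tool_pos: [0.5206, -0.2782, 0.3019]
tool_rot: [3.142, -0.0, 0.289]
contact_force: [0.8, 0.4, -1.4]
opening: 0.0175
time: 35.45
tool_pos: [0.5205, -0.276, 0.3015]
tool_rot: [-3.141, 0.0, 0.288]
contact_force: [-0.5, 0.3, -1.2]
opening: 0.0174
[ 0.520501   -0.27602291  0.30147023]
side [150.6 386.7] [(array([208.1, 426.3]), 0.8), (array([176.8, 367.7]), 0.75), (array([153. , 389.9]), 0.67), (array([152. , 385.4]), 0.66)]
stand [(array([ 0.5204, -0.2755,  0.125 ]), 0.65), (array([0.7066, 0.2299, 0.125 ]), 0.34)]
top [267.7 462.1] [(array([218.8, 452.6]), 0.55)]
stand []
```

```bash
I="python3 -m inch"; C="python3 chk.py 0.3"
$I '[[[0,0,25,0],[0,0,20,0],[0,0,10,0],[0,0,8,0],[0,0,8,0],[0,0,0,0]]]' >/dev/null; $C && $I '[[[0,0,15,0],[0,0,15,0],[0,0,0,0]]]' >/dev/null; $C && $I '[[[0,0,15,0],[0,0,15,0],[0,0,0,0]]]' >/dev/null; $C && $I '[[[0,0,15,0],[0,0,10,0],[0,0,4,0],[0,0,0,0]]]' >/dev/null; $C && $I '[[[0,0,2,0],[0,0,1,0],[0,0,1,0],[0,0,1,0],[0,0,0,0]]]'; $C
```

```text
Tz -0.005 F [-0.4  0.1 -1.4] yaw 0.288 z 0.2304 t 36.50
Tz 0.041 F [ 0.4 -0.8 -1.1] yaw 0.288 z 0.1988 t 36.88
Tz 0.010 F [-0.6 -0.  -1.4] yaw 0.288 z 0.1689 t 37.25
Tz 0.051 F [-0.5  0.4 -2. ] yaw 0.288 z 0.1415 t 37.75
time: 38.38
tool_pos: [0.5206, -0.2763, 0.1367]
tool_rot: [-3.141, 0.0, 0.288]
contact_force: [-0.4, 0.3, -1.4]
opening: 0.0166
Tz 0.044 F [-0.4  0.3 -1.4] yaw 0.288 z 0.1367 t 38.38
```

```bash
I="python3 -m inch"; C="python3 chk.py 0.3"
$I '[[[0,0,0.5,0],[0,0,0.5,0],[0,0,0,0]]]' >/dev/null; $C; python3 f.py; $I '[[[0,0,0,0],[0,0,0,0],[0,0,0,0],[0,0,0,0]]]' -0.3; $I '[[[0,0,0,0],[0,0,0,0],[0,0,0,0],[0,0,0,0]]]' -0.3; python3 f.py
```

```text
Tz 0.007 F [-0.1 -1.  -1.9] yaw 0.288 z 0.1358 t 38.75
F [-0.35 -0.02 -1.23] T [-0.062  0.149 -0.004] [ 0.5207 -0.2763  0.1358] 0.2878 38.95
time: 39.45
tool_pos: [0.5207, -0.2763, 0.1359]
tool_rot: [3.142, -0.0, 0.288]
contact_force: [-0.0, -0.2, 0.5]
opening: 0.0527
time: 39.95
tool_pos: [0.5206, -0.2763, 0.1358]
tool_rot: [-3.141, -0.0, 0.288]
contact_force: [0.3, 0.3, -0.2]
opening: 0.0597
F [0.1  0.02 0.26] T [-0.074  0.145 -0.046] [ 0.5207 -0.2763  0.1358] 0.2878 40.15
```

```bash
I="python3 -m inch"
$I '[[[0,0,-15,0],[0,0,-40,0],[0,0,-50,0],[0,0,-50,0],[0,0,-40,0],[-50,0,0,0],[-50,0,0,0],[0,0,0,0],[0,0,0,0]]]'; python3 - <<'E'
from h import *
c=read_camera("side"); cv2.imwrite("pics/fin_side.png",c["img"]); t=read_camera("top"); cv2.imwrite("pics/fin_top.png",t["img"])
A=c["img"][100:440,180:480]; B=t["img"][130:350,150:540]
A=cv2.resize(A,(380,430)); B=cv2.resize(t["img"][130:350,150:540],(420,237)); C=cv2.resize(t["img"][235:305,415:495],(212,193),interpolation=cv2.INTER_CUBIC); D=cv2.resize(t["img"][250:345,165:255],(208,193),interpolation=cv2.INTER_CUBIC)
o=np.hstack([A,np.vstack([B,np.hstack([C,D])])]); cv2.imwrite("pics/fin.png",cv2.convertScaleAbs(o,alpha=1.4))
for n,cc in(("side",c),("top",t)):
  for k,z in (("remote",0),("diffuser",0),("tumbler",0),("picker_grip",.155),("plug",.006)):
    print(n,k,[(onz(cc,d["at"],z).round(3)[:2],round(d["conf"],2)) for d in place_of(n,k)[:4]])
E
```

```text
time: 41.28
tool_pos: [0.4251, -0.3048, 0.3318]
tool_rot: [3.14, -0.001, 0.287]
contact_force: [1.1, 0.2, -0.3]
opening: 0.0601
side remote [(array([0.716, 0.305]), 0.89)]
side diffuser [(array([ 0.754, -0.13 ]), 0.7), (array([ 0.55 , -0.435]), 0.16)]
side tumbler [(array([0.75 , 0.139]), 0.93), (array([ 0.547, -0.437]), 0.61), (array([0.467, 0.255]), 0.4)]
side picker_grip [(array([ 0.518, -0.283]), 0.83), (array([ 0.592, -0.376]), 0.77), (array([ 0.631, -0.255]), 0.7), (array([ 0.41 , -0.272]), 0.62)]
side plug [(array([0.463, 0.257]), 0.79)]
top remote []
top diffuser [(array([ 0.758, -0.131]), 0.9)]
top tumbler [(array([0.752, 0.131]), 0.79), (array([0.465, 0.263]), 0.54)]
top picker_grip [(array([ 0.644, -0.28 ]), 0.86), (array([ 0.515, -0.271]), 0.78), (array([ 0.59 , -0.395]), 0.67), (array([ 0.411, -0.291]), 0.63)]
top plug [(array([ 0.518, -0.27 ]), 0.66), (array([0.46 , 0.254]), 0.65)]
```

View pics/fin.png

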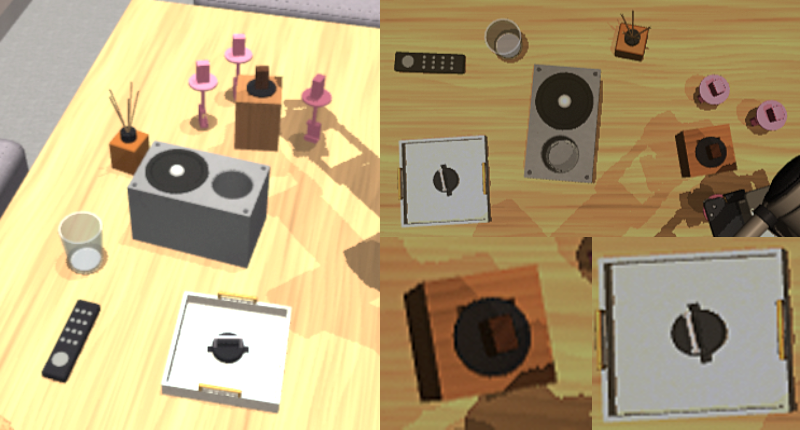

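All is in place: the plug is upright at the tray's centre, the port is empty, the picker hangs in its stand with the collar flat, and the other things have not moved.

```bash
python3 -c "
from cell import *
print(hand_in())"
```

```text
the job is handed in; nothing more can be done
None
```

The job is done and handed in at about 42 s; no verdict was given.

**What I did:** I took the real picker from its stand and hooked the plug's bar. I turned the plug about 70° anticlockwise until I felt the stop, at 0.38 Nm. That is roughly 14 N at the hook by my estimate. I eased off slightly and drew the plug straight up, with a vertical reading of at most 6 N. I set it down slowly in the tray, unhooked it and hung the picker back in its stand.

**Last checks:**
- **Plug:** it stands upright near the tray's centre, at about (0.46, 0.257), and the port is empty.
- **Picker:** it hangs in the stand with its collar flat. It is turned half round from how it first hung.
- **Other things:** the remote, diffuser, tumbler and pink look-alikes show no visible movement, with detections within about 1 cm of the first ones for the remote, diffuser and tumbler. The gripper touches nothing.

**Disagreements:** the camera estimates of the bar's position differed by about 3 mm, so I used their mean. In the last top picture the network missed the remote, though it is plainly visible. It also put its best "plug" guess on the stand; the second guess and the picture agree on the tray.

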